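# Weigh the tall wire bobbin

## Task

Three wound bobbins sit on the upright spindles of the stand. Slide the tall one straight up off its spindle and stand it upright in the middle of the bench scale's pan, setting it down gently rather than dropping it, and let go; leave the two short bobbins on their spindles.

Things in the scene. Friction and masses are not known exactly. Their poses are not given: they have to be found in the camera images.
- tall_bobbin: Bobbin to weigh: copper wire wound between two white end discs, 48 mm diameter, 50 mm tall, 18 mm through hole, 0.17 to 0.34 kg. Origin: centre of underside; z up its axis. Starts on any of three 11 mm spindles, in a straight row 100 mm apart, on a fixed dark steel stand; loose, 3.5 mm play all round. Its underside starts 15 mm above the table, its spindle's tip is 77 mm above the table.
- short_bobbin_a: Short bobbin that stays where it is, on another spindle of the row: same wire, discs, hole and 48 mm diameter but 26 mm tall; 36 mm of spindle shows above it. Origin: centre of underside; z up its axis. The stand's deck is 290 mm along the row, 80 mm across, its top 15 mm above the table; the row's direction varies; bobbins may be on any spindle.
- short_bobbin_b: The other short bobbin, alike in every way, on the remaining spindle. Origin: centre of its underside; z up along its axis.
- scale: Fixed low bench scale, grey, 210 x 160 mm, with a flat square steel pan 140 x 140 mm whose top is 45 mm above the table, the highest part of the scale, without a rim; the pan is rigid and does not move. Origin: on the table, straight under the middle of the pan; z up; x and y along the pan's sides, the dark green blank display towards -x.
There are look-alikes about, which are no part of the job. What is shaped like the tall_bobbin but green, turquoise or yellow is not meant.

How it is judged:
By the outcome, as a careful person would: the job done as asked, in the order asked, and still so for the second after the job is handed in, with the robot touching nothing.
It also fails if it takes over 42 s, if anything falls off the work surface, if the arm or the gripper's body presses on something with over 40 N, if the wrist force passes 120 N, or if a joint passes its speed limit or range.

## Robot

A 6-joint arm with a two-finger parallel gripper is mounted at the origin on the work surface. World frame = base frame: x ahead of the robot, y to its left, z up, the work surface at z = 0. Lengths are in m, angles in rad, forces in N, time in s.
With the tool pointing down it reaches from about 0.375 to 0.925 m from the base axis. Payload 5.7 kg.
Tool frame: the origin (TCP) lies on the centre line of the jaws, within the pads' length; the fingertips stand 25 mm ahead of it and the grasp point (between the pads) lies 6 mm ahead of it; z points along the fingers, x is the direction in which the jaws open and shut, and the axes are right-handed (so a half turn about z gives the same grasp; the last joint's range is limited). The gripper opens to 85 mm and grips with 20 to 120 N. Pads are 22 mm wide; open, the fingers measure 114 mm over their backs; the gripper's body (76 mm by 85 mm) begins 54 mm behind the grasp point. The pads swing forward as they close: fully open they stand 13 mm farther back than shut.
Start: joints at [1.152, 0.359, 1.51, -0, 1.272, -0.115], TCP at [0.179, 0.572, 0.233] pointing down, gripper open.
Joint ranges: [-2.97, 2.97], [-1.01, 2.36], [0.21, 2.38], [-0.96, 4.11], [0.2, 2.71], [-2.98, 2.98]. Speed limits (rad/s): [2.39, 2.39, 3.14, 3.14, 3.14, 3.14].

## Interface

Orientations are given as a rotation vector (axis times angle).
In Python, from cell import r, capture, camera_params, search_frame gives the robot as it stands.
- The arm moves only by the shell command python3 -m creep 'ROWS' [FORCE]. ROWS is JSON, a list of rows, each a list of 5 numbers: the shift along the tool's x, y, z in mm, then the turn about the tool's z in degrees, then the closure in counts, from 0 (fully open) to 255 (shut). In form: [[dx, dy, dz, spin, fingers], ...]. A call has 1 to 8 rows; each row is the pose to reach, as a shift and turn from the pose commanded when the call began, along the tool's axes at that moment; what a row does not reach only later rows make up. A row lasts 1/8 s, in which the tool goes at most 62.5 mm and 10.7 degrees, less where a joint would pass 70% of its speed; a pose out of reach is approached as far as the arm can. A call with a gripper value outside its range is refused whole. The fingers move at their own pace and stop on an object; FORCE is the grip in N (left out, the last holds). Time passes only in rows, so rows that repeat a pose let the fingers close. It gives the time, the measured TCP pose, the force and the opening at its end, in the units of the state.
- r.read_state(): the state, without advancing time (a new reading comes with each control period).
- capture(name): name is "scene" or "top" or "wrist"; returns the picture (384x512x3 uint8, red, green, blue); there is no depth.
- camera_params(name): a dict with "vfov" (degrees; the focal length in pixels is half the picture's height over the tangent of half this angle, whatever the lens; pixels are square), "cx", "cy" (the principal point, pixels), "distortion" ([k1, k2, p1, p2, k3] as OpenCV has them; the pictures are not rectified), "R" (3x3) and "t" (3): a world point X has camera coordinates R X + t. Camera axes: x right, y down, z forward; pixel columns grow to the right and rows downward; lengths in m; the calibration is good to about 2 mm. A picture is of the moment at which its call begins: read the wrist's pose just before it. camera_params takes no time and is no camera call; for the wrist camera it gives the pose at the moment of the call.
- r.finish_job(): hands the job in, once; it reports no verdict.
Trained networks look in the newest picture that a camera, given by its name, has taken for a name from the list of things; names that differ only in an ending like _2 or _b are one class to them, and where a whole thing is asked for, a point or a joint stands for the part that bears it (a point fixed in the world has none). Each returns a list of dicts, best first, with "p" (0 to 1); they miss things now and then, are a little off and sometimes report something else, mostly with a low value. They report only what shows in the picture. A call takes as long as a camera call. They do not tell look-alikes from the thing itself.
- search_frame(camera, query): "box" ([left, top, width, height] in pixels, round what is visible of it).
The state is a dict: "t": time; "q": joint angles; "joint_vel": joint speeds; "joint_torque": joint torques, N m; "tcp_pos": TCP position; "tool_rot": TCP orientation; "force": force on the tool from outside, world axes, zero at the start; "ft_torque": the same for the moment, N m; "width": finger opening in m.
Only numpy, scipy, OpenCV 4.12 (cv2) and the standard library are available. Lean on these libraries where they do the work, as an engineer would, in place of code of your own. Each camera call takes 0.05 s, during which the arm holds its last target.

## Working session

There is one attempt and no reset: what is moved stays moved. The work goes in short steps, Python scripts to look and compute and a shell command to move; the robot and the scene stay as the last step left them, time stands still between calls to the robot, and variables do not carry over. Pictures are saved under pics/ and viewed, and the job is handed in when it is done.

```bash
ls; mkdir -p pics
python3 - <<'E'
from cell import r,capture,camera_params,search_frame
import cv2,numpy as np
for n in ("scene","top"):
    im=capture(n); cv2.imwrite(f"pics/{n}0.png",im[:,:,::-1])
    p=camera_params(n); print(n,p)
    for q in ("tall_bobbin","short_bobbin_a","scale"):
        print(q,[(round(d['p'],2),[round(x) for x in d['box']]) for d in search_frame(n,q)])
s=r.read_state();print(s)
E
```

```text
pics
scene {'vfov': 56.6877035298192, 'cx': 253.21926332978208, 'cy': 195.95326817043048, 'distortion': array([-0.07142691,  0.        ,  0.        ,  0.        ,  0.        ]), 'R': array([[-0.15791358,  0.98725618,  0.01971154],
       [ 0.6773367 ,  0.12282363, -0.72534775],
       [-0.71852509, -0.10119092, -0.68810035]]), 't': array([ 0.09991776, -0.29062362,  1.33642956])}
tall_bobbin [(0.88, [144, 170, 21, 23]), (0.69, [156, 196, 23, 33]), (0.63, [175, 164, 17, 26]), (0.57, [201, 176, 18, 23])]
short_bobbin_a [(0.88, [122, 209, 16, 18]), (0.71, [198, 206, 20, 17])]
scale [(0.88, [313, 179, 60, 64])]
top {'vfov': 56.04165646764025, 'cx': 258.75003294659587, 'cy': 196.37651408055578, 'distortion': array([-0.03845767,  0.        ,  0.        ,  0.        ,  0.        ]), 'R': array([[-0.02873476, -0.9995186 , -0.01170002],
       [-0.99450277,  0.0297657 , -0.10039042],
       [ 0.10069035,  0.00875101, -0.99487933]]), 't': array([-3.81172910e-04,  5.23857364e-01,  8.86707859e-01])}
tall_bobbin [(0.9, [336, 162, 24, 25]), (0.84, [337, 226, 25, 20]), (0.83, [310, 220, 16, 18]), (0.61, [370, 216, 25, 15])]
short_bobbin_a [(0.75, [296, 176, 22, 21]), (0.66, [370, 153, 23, 20])]
scale [(0.79, [133, 180, 69, 84])]
{'t': 0.4, 'q': array([ 1.15193175e+00,  3.58933910e-01,  1.51055036e+00,  1.70669111e-05,
        1.27250616e+00, -1.15125725e-01]), 'joint_vel': array([-2.06529552e-04, -1.99943903e-03, -2.22383946e-03, -1.82116761e-03,
       -6.08099464e-04, -2.66647660e-05]), 'joint_torque': array([ 9.59924773e-05, -5.27015626e+01, -2.78619665e+01, -8.91692548e-05,
        6.10616757e-03, -6.54511018e-05]), 'tcp_pos': array([0.17941823, 0.57241307, 0.23282964]), 'tool_rot': array([ 2.53180351e+00,  1.85968431e+00, -5.55402636e-04]), 'force': array([-0.24110259,  0.08267412,  0.20112077]), 'ft_torque': array([ 0.00184108, -0.00414574, -0.03408758]), 'width': 0.08545182518338441}
```

View pics/scene0.png

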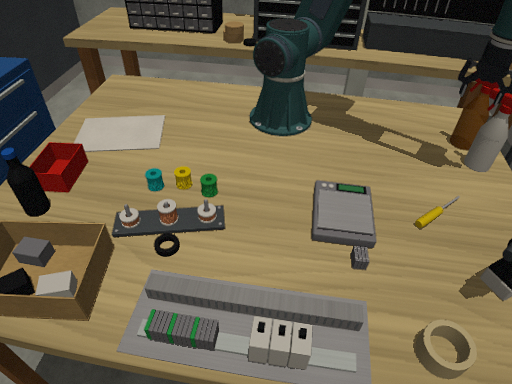

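View pics/top0.png

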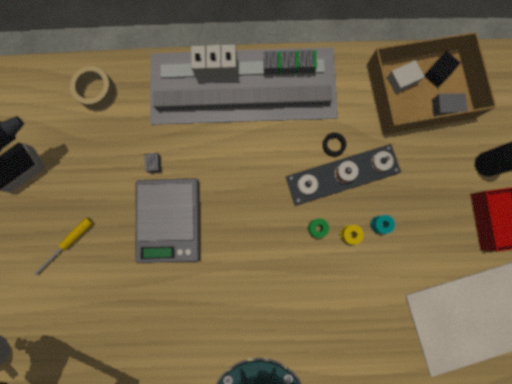

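Run:
```python
import cv2
a=cv2.imread("pics/scene0.png")[140:260,100:240];b=cv2.imread("pics/top0.png")[130:270,270:410]
cv2.imwrite("pics/c_s.png",cv2.resize(a,None,fx=4.5,fy=4.5,interpolation=2));cv2.imwrite("pics/c_t.png",cv2.resize(b,None,fx=4,fy=4,interpolation=2))
```

```text
(no output)
```

View pics/c_s.png

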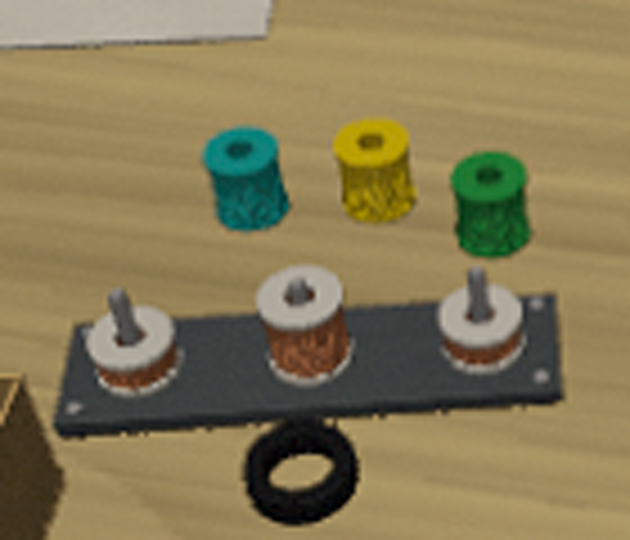

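View pics/c_t.png

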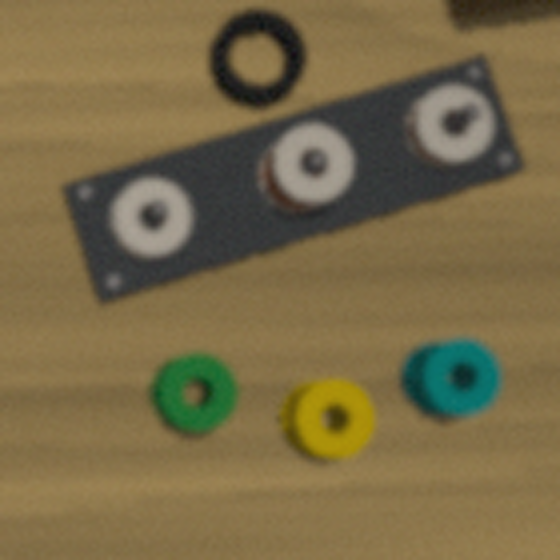

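```bash
cat > h.py <<'E'
import cv2,numpy as np
from cell import r,capture,camera_params,search_frame
from scipy.spatial.transform import Rotation as Ro
def K(p):
    f=192/np.tan(np.radians(p['vfov']/2)); return np.array([[f,0,p['cx']],[0,f,p['cy']],[0,0,1.]])
def ray(p,uv):
    n=cv2.undistortPoints(np.array([[uv]],float),K(p),np.array(p['distortion'],float)).ravel()
    R=np.array(p['R']);return -R.T@p['t'],R.T@np.array([n[0],n[1],1.])
def atz(p,uv,z):
    c,d=ray(p,uv);return c+d*(z-c[2])/d[2]
def proj(p,X):
    R=np.array(p['R']);return cv2.projectPoints(np.array(X,float).reshape(-1,3),cv2.Rodrigues(R)[0],np.array(p['t'],float),K(p),np.array(p['distortion'],float))[0].reshape(-1,2)
def rel(X,yaw=None):
    s=r.read_state();M=Ro.from_rotvec(s['tool_rot']).as_matrix()
    print('rel mm',np.round(M.T@(np.array(X)-s['tcp_pos'])*1000,1));return M
E
python3 - <<'E'
from h import *
T=camera_params('top');S=camera_params('scene')
print('tall',atz(T,(348.8,170.6),.065),atz(S,(166.7,206),.065))
print('L',atz(T,(307.8,184),.041),atz(S,(206.9,210),.041)); print('R',atz(T,(383.7,160.7),.041),atz(S,(129,216),.041))
s=cv2.imread('pics/scene0.png')[165:265,295:395];t=cv2.imread('pics/top0.png')[165:275,120:220]
cv2.imwrite('pics/sc.png',np.hstack([cv2.resize(s,(400,400),interpolation=2),cv2.resize(t,(400,440),interpolation=2)[:400]]))
s=r.read_state();print(Ro.from_rotvec(s['tool_rot']).as_matrix().round(3))
E
```

```text
tall [ 0.57632278 -0.2375323   0.065     ] [ 0.578473   -0.23242819  0.065     ]
L [ 0.54951817 -0.13917388  0.041     ] [ 0.55163142 -0.13596404  0.041     ]
R [ 0.60296441 -0.33291677  0.041     ] [ 0.60822081 -0.32735419  0.041     ]
[[ 0.299  0.954 -0.   ]
 [ 0.954 -0.299 -0.   ]
 [-0.    -0.    -1.   ]]
```

View pics/sc.png

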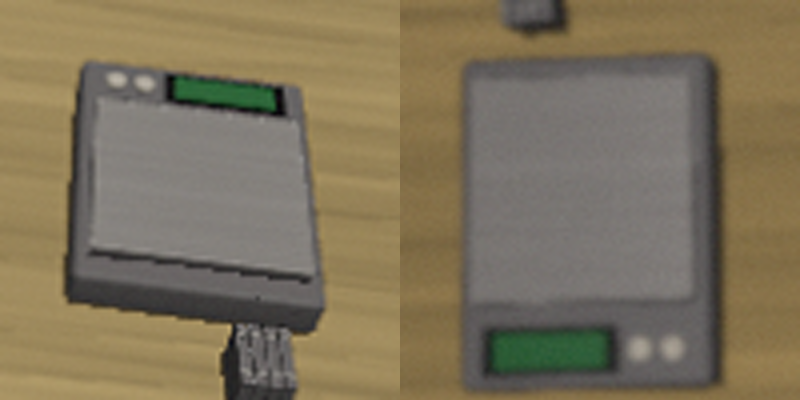

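Run:
```python
from h import *
T=camera_params('top');S=camera_params('scene')
a=[atz(S,(x/4+295,y/4+165),.045) for x,y in ((97,97),(302,120),(310,280),(92,248))]
b=[atz(T,((x-400)/4+120,y/4+165),.045) for x,y in ((472,78),(690,74),(692,300),(470,300))]
print(np.round(a,3),np.mean(a,0));print(np.round(b,3),np.mean(b,0))
for q in (a,b): print([round(float(np.linalg.norm(q[i]-q[i-1])),3) for i in range(4)])
rel((.577,-.235,.26))
W=camera_params('wrist');s=r.read_state();print(-np.array(W['R']).T@W['t']-s['tcp_pos'],np.round(W['R'],2))
```

```text
[[0.422 0.151 0.045]
 [0.42  0.293 0.045]
 [0.567 0.286 0.045]
 [0.564 0.152 0.045]] [0.49349826 0.22050811 0.045     ]
[[0.561 0.286 0.045]
 [0.559 0.149 0.045]
 [0.419 0.149 0.045]
 [0.422 0.287 0.045]] [0.49023248 0.21748154 0.045     ]
[0.142, 0.141, 0.147, 0.135]
[0.138, 0.137, 0.14, 0.138]
rel mm [-651.5  620.9  -27. ]
[-0.06848875  0.02195898  0.14072093] [[ 0.3   0.95 -0.  ]
 [ 0.92 -0.29  0.28]
 [ 0.27 -0.09 -0.96]]
```

```bash
python3 -m creep '[[-40,38,-4,7,0],[-80,76,-8,14,0],[-120,115,-12,21,0],[-162,155,-16,28,0],[-204,195,-20,36,0],[-246,234,-24,43,0],[-287,273,-27,50,0],[-325,310,-27,57,0]]'; python3 -c "
from h import *
rel((.577,-.235,.26))"
```

```text
t: 1.4
tcp_pos: [0.379, 0.168, 0.2606]
tool_rot: [-3.113, -0.42, -0.003]
force: [0.9, -0.1, -0.1]
width: 0.0853
rel mm [ 84.3 441.    0.8]
```

```bash
python3 -m creep '[[11,57,0,0,0],[22,115,0,0,0],[33,172,0,0,0],[44,230,0,0,0],[55,288,0,0,0],[66,346,0,0,0],[75,400,0,0,0],[83,443,0,0,0]]';python3 -m creep '[[0,0,0,0,0],[0,0,0,0,0]]'
python3 - <<'E'
from h import *
W=camera_params('wrist');im=capture('wrist');cv2.imwrite('pics/w1.png',im[:,:,::-1])
np.savez('w1.npz',**W)
print(r.read_state()['tcp_pos'],[(d['p'],d['box']) for d in search_frame('wrist','tall_bobbin')])
E
```

```text
t: 2.4
tcp_pos: [0.5778, -0.2371, 0.2599]
tool_rot: [3.112, 0.424, 0.0]
force: [0.8, 0.4, -0.3]
width: 0.0858
t: 2.65
tcp_pos: [0.5765, -0.2341, 0.2597]
tool_rot: [-3.111, -0.426, 0.001]
force: [-1.3, -0.0, -0.0]
width: 0.0858
[ 0.57641107 -0.23361049  0.25981512] [(0.96, [113.6, 125.1, 53.7, 38.4]), (0.81, [237.0, 148.0, 38.9, 41.8]), (0.78, [139.8, 56.7, 53.0, 44.8])]
```

View pics/w1.png

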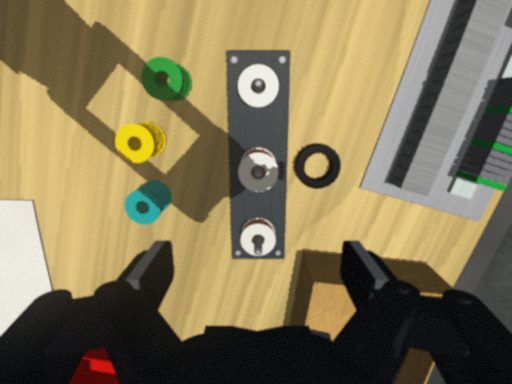

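Run:
```python
from h import *
im=cv2.imread('pics/w1.png');cv2.imwrite('pics/w1c.png',cv2.resize(im[40:270,205:325],None,fx=2.6,fy=2.6,interpolation=2))
cv2.imwrite('pics/w1d.png',cv2.resize(im[130:270,205:325],None,fx=4.2,fy=4.2,interpolation=2))
W=dict(np.load('w1.npz'))
print(atz(W,(258.5,169.5),.065),atz(W,(258,86),.041),atz(W,(258,237),.041))
```

```text
[ 0.57809501 -0.23167353  0.065     ] [ 0.55166295 -0.13928677  0.041     ] [ 0.60444277 -0.32753773  0.041     ]
```

View pics/w1d.png

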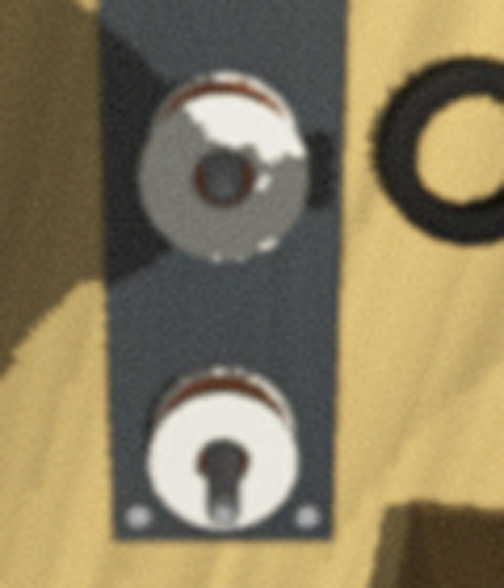

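Run:
```python
from h import *
W=dict(np.load('w1.npz'));print(atz(W,(258.1,172.2),.065))
rel((.578,-.234,.11));print(r.read_state()['tcp_pos'])
```

```text
[ 0.57852445 -0.23497278  0.065     ]
rel mm [  1.4   1.1 150. ]
[ 0.57648742 -0.23339857  0.26000576]
```

```bash
python3 -m creep '[[1.5,1,30,0,0],[1.5,1,75,0,0],[1.5,1,115,0,0],[1.5,1,140,0,0],[1.5,1,150,0,0],[1.5,1,150,0,0],[1.5,1,150,0,0]]'
python3 - <<'E'
from h import *
W=camera_params('wrist');im=capture('wrist');cv2.imwrite('pics/w2.png',im[:,:,::-1])
np.savez('w2.npz',**W);s=r.read_state()
print(s['tcp_pos'],s['tool_rot'])
E
```

```text
t: 3.62
tcp_pos: [0.5797, -0.2355, 0.1115]
tool_rot: [3.111, 0.427, 0.003]
force: [-0.4, 0.3, 0.2]
width: 0.0859
[ 0.57974019 -0.23563268  0.11151621] [3.11093511 0.42633014 0.00314114]
```

View pics/w2.png

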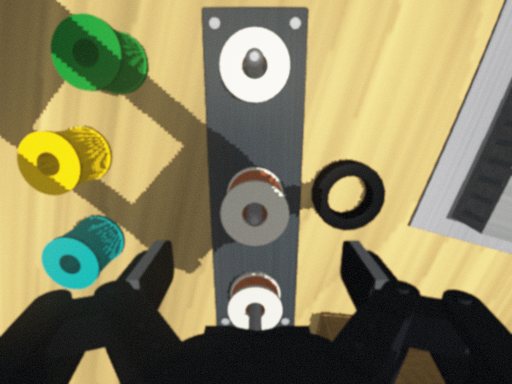

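Run:
```python
from h import *
W=dict(np.load('w2.npz'));
print(atz(W,(254.5,212.5),.065),atz(W,(255,64),.041),atz(W,(255,309),.041))
print(np.linalg.norm(atz(W,(220.5,212.5),.065)-atz(W,(288.5,212.5),.065)))
X=atz(W,(254.5,212.5),.065);X[2]=.048;rel(X)
im=cv2.imread('pics/w2.png');cv2.imwrite('pics/w2c.png',cv2.resize(im[150:270,200:310],None,fx=4.5,fy=4.5,interpolation=2))
```

```text
[ 0.57791476 -0.23362705  0.065     ] [ 0.55158108 -0.13800497  0.041     ] [ 0.60493077 -0.32994047  0.041     ]
0.04740076050334399
rel mm [-1.3 -2.5 63.5]
```

View pics/w2c.png

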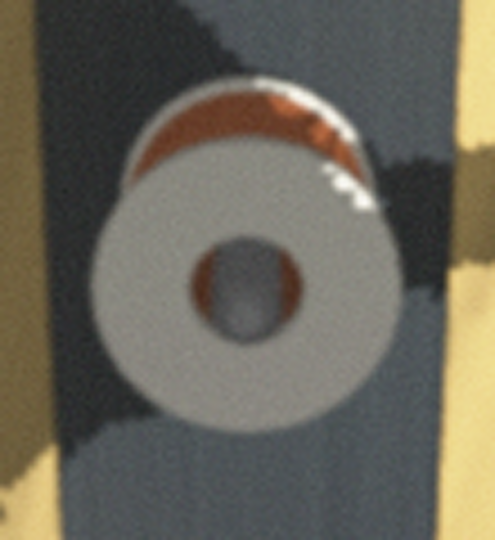

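```bash
python3 -m creep '[[-1,-2,5,0,0],[-1,-2,20,0,0],[-1,-2,35,0,0],[-1,-2,50,0,0],[-1,-2,60,0,0],[-1,-2,63,0,0],[-1,-2,63,0,0]]'; python3 -c "
from h import *
rel((.578,-.2342,.048))"
```

```text
t: 4.55
tcp_pos: [0.5774, -0.2337, 0.0469]
tool_rot: [-3.113, -0.426, 0.0]
force: [-0.5, -0.1, 0.6]
width: 0.0852
rel mm [ 0.5  0.7 -1.1]
```

```bash
python3 -m creep '[[0,0,0,0,90],[0,0,0,0,130],[0,0,0,0,180],[0,0,0,0,220],[0,0,0,0,220],[0,0,0,0,220],[0,0,0,0,220]]' 45
```

```text
t: 5.42
tcp_pos: [0.5777, -0.2339, 0.048]
tool_rot: [3.112, 0.426, 0.001]
force: [-0.8, 0.1, 5.0]
width: 0.0467
```

```bash
python3 -m creep '[[0,0,-3,0,220],[0,0,-8,0,220],[0,0,-15,0,220],[0,0,-22,0,220],[0,0,-30,0,220],[0,0,-30,0,220]]'
python3 - <<'E'
from h import *
im=capture('wrist');cv2.imwrite('pics/w3.png',im[:,:,::-1]);print(r.read_state()['force'],r.read_state()['ft_torque'])
im=capture('scene');cv2.imwrite('pics/s3.png',cv2.resize(im[140:260,100:240,::-1],None,fx=4.5,fy=4.5))
E
```

```text
t: 6.18
tcp_pos: [0.578, -0.234, 0.078]
tool_rot: [3.111, 0.426, 0.002]
force: [-0.1, 0.2, -1.9]
width: 0.0467
[-0.49514771  0.27400684 -2.80469466] [0.08779062 0.05320587 0.00177017]
```

View pics/w3.png

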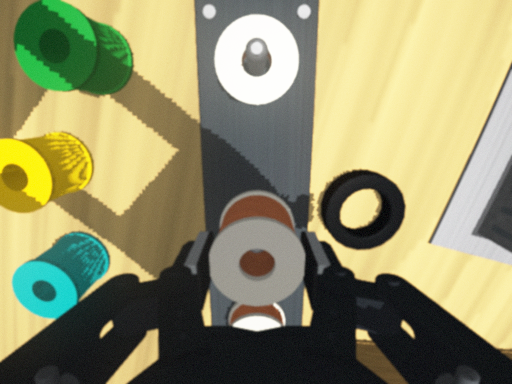

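View pics/s3.png

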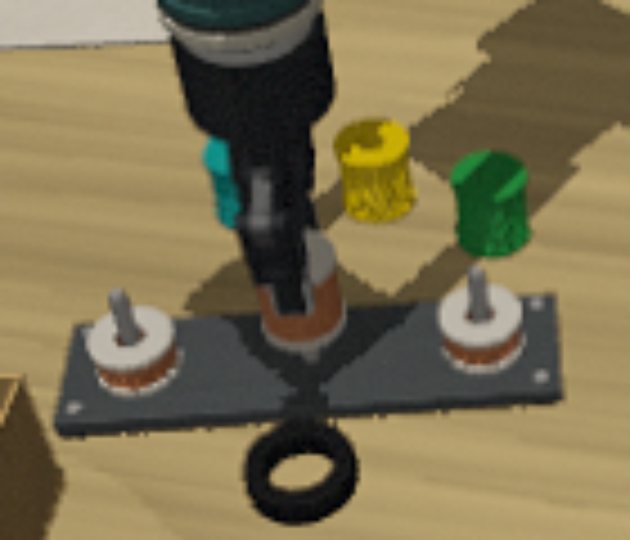

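```bash
python3 -m creep '[[0,0,-15,0,220],[0,0,-35,0,220],[0,0,-55,0,220],[0,0,-75,0,220],[0,0,-90,0,220],[0,0,-97,0,220],[0,0,-97,0,220]]'; python3 -c "
from h import *
rel((.4915,.219,.175))"
```

```text
t: 7.15
tcp_pos: [0.5775, -0.2337, 0.1744]
tool_rot: [3.112, 0.426, 0.001]
force: [-0.6, -0.4, -1.5]
width: 0.0463
rel mm [  38.9 -459.2   -0.8]
```

```bash
python3 -m creep '[[1,-10,0,0,220],[3,-30,0,0,220],[5,-60,0,0,220],[8,-95,0,0,220],[11,-135,0,0,220],[15,-175,0,0,220],[18,-215,0,0,220],[21,-250,0,0,220]]';python3 -m creep '[[3,-38,0,0,220],[7,-78,0,0,220],[10,-118,0,0,220],[13,-153,0,0,220],[16,-183,0,0,220],[17,-200,0,0,220],[18,-209,0,0,220],[18,-209,0,0,220]]'; python3 -m creep '[[0,0,20,0,220],[0,0,40,0,220],[0,0,50,0,220],[0,0,50,0,220],[0,0,50,0,220]]'
python3 - <<'E'
from h import *
for n in('wrist','scene','top'):
    W=camera_params(n);im=capture(n);cv2.imwrite(f'pics/{n}4.png',im[:,:,::-1]);np.savez(n+'4.npz',**W)
im=cv2.imread('pics/scene4.png');cv2.imwrite('pics/s4c.png',cv2.resize(im[110:265,280:420],None,fx=3.8,fy=3.8,interpolation=2))
s=r.read_state();print(s['tcp_pos'],s['tool_rot'],s['force'],s['t'])
rel((.4915,.219,.08))
E
```

```text
t: 8.15
tcp_pos: [0.5285, 0.0155, 0.1736]
tool_rot: [-3.112, -0.427, 0.002]
force: [0.4, 0.6, -2.4]
width: 0.0465
t: 9.15
tcp_pos: [0.4913, 0.219, 0.1739]
tool_rot: [3.112, 0.427, -0.0]
force: [0.5, -0.3, -3.3]
width: 0.0466
t: 9.78
tcp_pos: [0.4921, 0.2188, 0.1246]
tool_rot: [3.113, 0.426, 0.002]
force: [0.5, -0.4, -2.5]
width: 0.0465
[0.49207797 0.21905652 0.1247172 ] [-3.11245752e+00 -4.26197781e-01 -2.14507728e-03] [ 0.39157437 -1.25825795 -2.66385995] 9.925
rel mm [-0.6 -0.1 44.7]
```

View pics/wrist4.png

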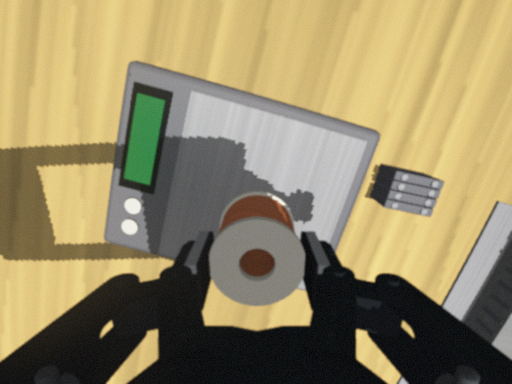

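View pics/s4c.png

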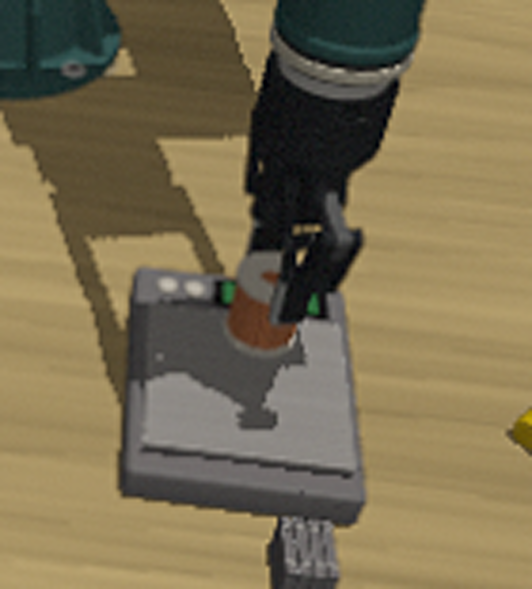

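Run:
```python
from h import *
W=dict(np.load('wrist4.npz'))
A=atz(W,(188,92),.045);B=atz(W,(369,141),.045);print(A,B,np.linalg.norm(A-B))
u=(B-A)/np.linalg.norm(B-A);v=np.array([u[1],-u[0],0]);print('centre',(A+B)/2+.07*v,(A+B)/2-.07*v)
for z in(.137,.142): print(atz(W,(257,261.5),z),np.linalg.norm(atz(W,(210,261.5),z)-atz(W,(305,261.5),z)))
im=cv2.imread('pics/wrist4.png');cv2.imwrite('pics/w4c.png',cv2.resize(im[50:320,100:390],None,fx=2.2,fy=2.2,interpolation=2))
```

```text
[0.42137964 0.28619821 0.045     ] [0.56259463 0.28869462 0.045     ] 0.1412370493444773
centre [0.49322441 0.21745735 0.045     ] [0.49074986 0.35743548 0.045     ]
[0.49302739 0.21699297 0.137     ] 0.04803430829311531
[0.49223951 0.21978011 0.142     ] 0.046162148367173916
```

View pics/w4c.png

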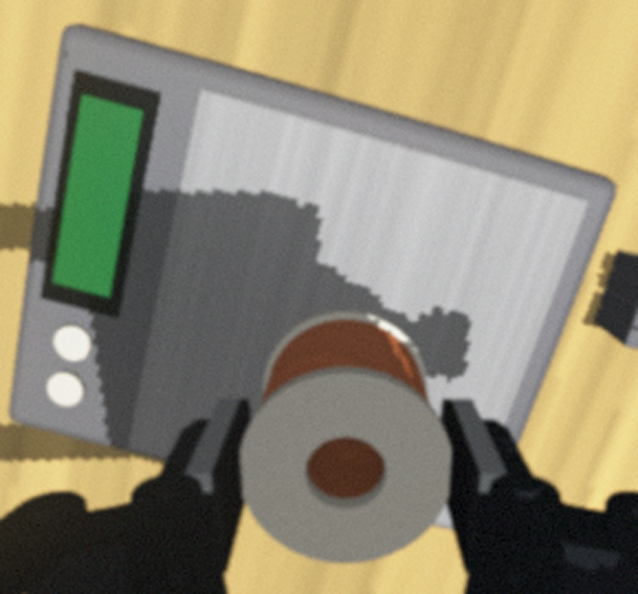

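```bash
python3 -m creep '[[0,0,10,0,220],[0,0,22,0,220],[0,0,30,0,220],[0,0,34,0,220],[0,0,36,0,220],[0,0,37,0,220],[0,0,37,0,220]]'; python3 -m creep '[[0,0,1,0,220],[0,0,2,0,220],[0,0,3,0,220],[0,0,3,0,220],[0,0,3,0,220]]'
```

```text
t: 10.8
tcp_pos: [0.4916, 0.219, 0.0871]
tool_rot: [3.113, 0.426, 0.0]
force: [-0.2, -0.0, -2.4]
width: 0.0467
t: 11.42
tcp_pos: [0.4915, 0.2189, 0.084]
tool_rot: [3.112, 0.426, -0.0]
force: [-0.7, -0.5, -2.0]
width: 0.0468
```

```bash
for i in 1 ; do python3 -m creep '[[0,0,0.7,0,220],[0,0,1.4,0,220],[0,0,2,0,220],[0,0,2,0,220]]'; python3 -m creep '[[0,0,0.5,0,220],[0,0,1,0,220],[0,0,1.5,0,220],[0,0,1.5,0,220]]'; done
```

```text
t: 11.92
tcp_pos: [0.4914, 0.2189, 0.0819]
tool_rot: [3.112, 0.426, -0.0]
force: [-0.7, 0.5, -2.2]
width: 0.0467
t: 12.42
tcp_pos: [0.4914, 0.2189, 0.0804]
tool_rot: [3.112, 0.426, -0.0]
force: [-1.0, 0.4, -3.1]
width: 0.0466
```

Run:
```python
from h import *
im=capture('scene');cv2.imwrite('pics/s5c.png',cv2.resize(im[110:265,280:420,::-1],None,fx=3.8,fy=3.8,interpolation=2))
f=[]
for i in range(3): capture('top'); f.append(r.read_state()['force'][2])
print(f)
```

```text
[np.float64(-2.978902014971477), np.float64(-2.482099648044459), np.float64(-1.8442188975678646)]
```

View pics/s5c.png

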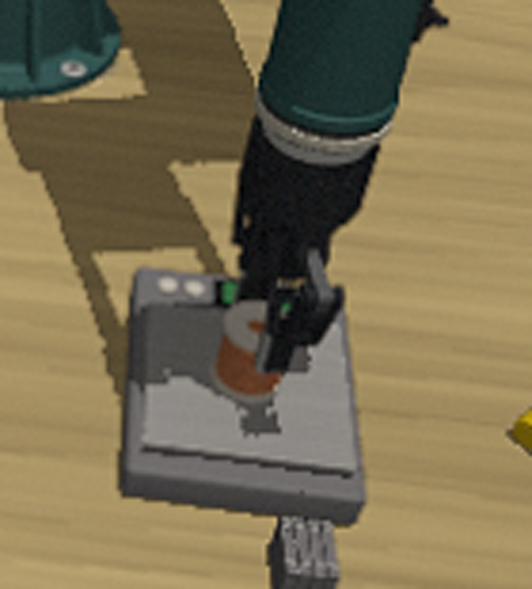

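Not in contact yet (force about -2.5 N); expected contact TCP is about 0.078.

```bash
python3 -m creep '[[0,0,0.5,0,220],[0,0,1,0,220],[0,0,1.5,0,220],[0,0,1.5,0,220]]'; python3 -m creep '[[0,0,0.4,0,220],[0,0,0.8,0,220],[0,0,0.8,0,220]]'
```

```text
t: 13.12
tcp_pos: [0.4914, 0.2189, 0.0789]
tool_rot: [3.112, 0.426, -0.0]
force: [-0.1, -0.7, -2.0]
width: 0.0469
t: 13.5
tcp_pos: [0.4915, 0.2189, 0.0782]
tool_rot: [3.112, 0.426, -0.0]
force: [-0.1, 0.6, -2.7]
width: 0.0467
```

```bash
python3 -m creep '[[0,0,0.4,0,220],[0,0,0.8,0,220],[0,0,0.8,0,220]]';python3 -m creep '[[0,0,0.4,0,220],[0,0,0.8,0,220],[0,0,0.8,0,220]]'
```

```text
t: 13.88
tcp_pos: [0.4915, 0.219, 0.078]
tool_rot: [3.113, 0.426, 0.0]
force: [-2.0, -0.7, 6.1]
width: 0.0469
t: 14.25
tcp_pos: [0.4915, 0.2189, 0.078]
tool_rot: [3.112, 0.426, 0.001]
force: [-3.9, -1.6, 13.2]
width: 0.0468
```

```bash
python3 -m creep '[[0,0,-0.6,0,220],[0,0,-1,0,220],[0,0,-1,0,220]]' 20; python3 -m creep '[[0,0,0,0,100],[0,0,0,0,90],[0,0,0,0,70],[0,0,0,0,40],[0,0,0,0,0],[0,0,0,0,0],[0,0,0,0,0]]'
python3 - <<'E'
from h import *
im=capture('wrist');cv2.imwrite('pics/w6.png',im[:,:,::-1])
E
```

```text
t: 14.62
tcp_pos: [0.4915, 0.2189, 0.078]
tool_rot: [3.112, 0.426, 0.0]
force: [-2.9, -0.9, 7.1]
width: 0.0466
t: 15.5
tcp_pos: [0.4915, 0.2189, 0.0776]
tool_rot: [3.112, 0.426, -0.0]
force: [1.1, 0.1, 0.1]
width: 0.0854
```

View pics/w6.png

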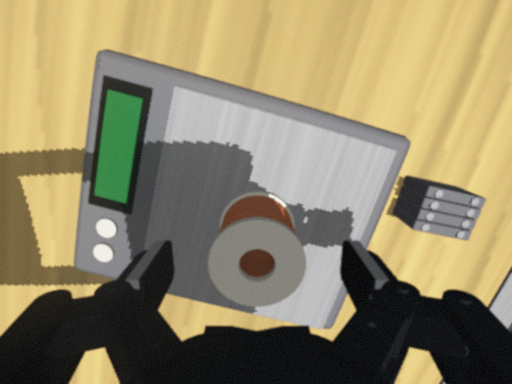

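Released, and the bobbin stands upright at (257,262), clear of both jaws. Retreat straight up.

```bash
python3 -m creep '[[0,0,-10,0,0],[0,0,-30,0,0],[0,0,-60,0,0],[0,0,-100,0,0],[0,0,-140,0,0],[0,0,-160,0,0],[0,0,-160,0,0]]'; python3 -m creep '[[0,30,0,0,0],[0,80,0,0,0],[0,130,0,0,0],[0,170,0,0,0],[0,180,0,0,0],[0,180,0,0,0],[0,180,0,0,0]]'
python3 - <<'E'
from h import *
for n in('wrist','scene','top'):
    W=camera_params(n);im=capture(n);cv2.imwrite(f'pics/{n}7.png',im[:,:,::-1]);np.savez(n+'7.npz',**W)
a=cv2.imread('pics/scene7.png')[110:265,270:420];b=cv2.imread('pics/top7.png')[165:275,120:220]
cv2.imwrite('pics/c7.png',np.hstack([cv2.resize(a,(420,434),interpolation=2),cv2.resize(b,(380,434),interpolation=2)]))
E
```

```text
t: 16.42
tcp_pos: [0.4927, 0.2194, 0.2399]
tool_rot: [-3.112, -0.426, -0.007]
force: [0.4, 0.8, -0.6]
width: 0.0855
t: 17.3
tcp_pos: [0.5392, 0.0467, 0.2371]
tool_rot: [-3.112, -0.427, 0.002]
force: [-0.4, 0.7, 0.1]
width: 0.0853
```

View pics/c7.png

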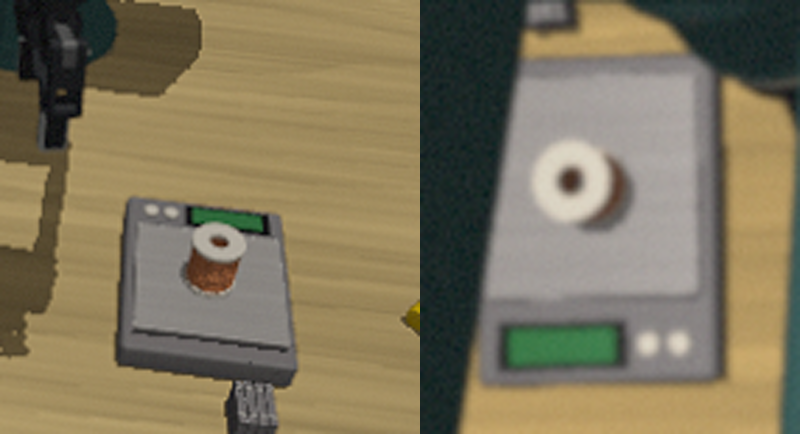

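View pics/scene7.png

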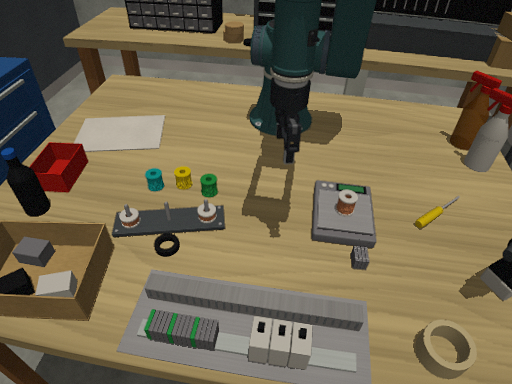

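View pics/wrist7.png

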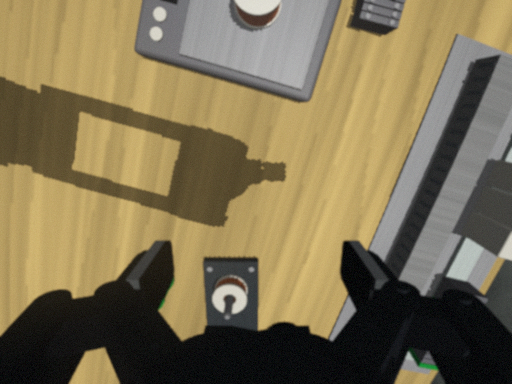

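Run:
```python
from h import *
T=camera_params('top');S=camera_params('scene')
print(atz(T,(160.3,211.1),.095),atz(S,(347.9,196.8),.095))
r.finish_job()
```

```text
[0.48890147 0.21536273 0.095     ] [0.49442125 0.21802861 0.095     ]
the job is handed in; nothing more can be done
```

The tall copper bobbin is standing upright in the middle of the scale's pan, released, and I handed the job in at about 17.5 s of the 42 s allowed. I lifted it straight up off the middle spindle, carried it across, and lowered it in steps of 1 mm or less until it touched. At contact the force read +6 N, then +13 N after one more small step. I backed off to 7 N before opening the jaws, then withdrew straight up and to the side.

**Position:** the final pictures put the bobbin at (0.489, 0.215) from the top camera and (0.494, 0.218) from the scene camera. The pan's centre measured about (0.492, 0.2185), so it is within roughly 2–5 mm. The two cameras differ by about 6 mm, with their calibration good to about 2 mm.

**Rest of the scene:** both short bobbins are still on their spindles, and the green, yellow and turquoise look-alikes were not touched. The robot was clear of everything at hand-in.

**One disagreement:** partway through, a wrist picture suggested the bobbin had slipped about 5 mm in the grip. The contact height of 0.078 m matched no slip, so I treated the picture reading as measurement error.

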